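Scan the vial block and hold it registered in the reader's corner

TASK

Take the yellow hand scanner from its green tray and hold it still, pointing straight down, about 7 cm above the barcode label on the vial block for a good second, then stand it back upright in its tray and let go. Then carry the vial block onto the imaging reader's stage, flat and with its long side along the blue stop, and press it firmly, without ramming, into the corner so that it lies flush against both the yellow and the blue stop at once. Finish while still holding it pressed against both stops: do not let go; leave the bottle, beaker and tip box where they are.

Things in the scene. Friction and masses are not known exactly. Their poses are not given: they have to be found in the camera images.
- reader: imaging reader, fixed: white box 240 x 220 mm (its x, y) with a flat grey stage on top, 45 mm above its underside; origin at the centre of its underside, z up; it may stand turned. The corner of its two stops lies towards its +x, +y; with the block home there, the block's origin is at (30, 37, 45) mm in this frame and its long axis along this x, either end first
- stop_far: yellow stop, fixed and rigid on the stage: bar 14 mm thick (along x), 110 mm long (along y), 32 mm high; origin at the centre of its underside, at (92, 15, 45) mm in the reader's frame, axes as the reader's. Its working face is towards -x, 85 mm from the reader's centre
- stop_side: blue stop, fixed and rigid on the stage: bar 130 mm long (along x), 14 mm thick (along y), 32 mm high; origin at the centre of its underside, at (12, 82, 45) mm in the reader's frame, axes as the reader's. Its working face is towards -y, 75 mm from the reader's centre. The block rubs: pressed hard on one stop it sticks and will not slide to the other; touch one lightly, slide, then press both
- block: vial block, loose, 0.3 to 0.65 kg, on the bench: aluminium block 110 mm long (x), 76 mm wide (y), 40 mm high, with blue vial caps level with its top to within 2 mm; origin at the centre of its underside. A black carry handle stands on the middle of its top: 36 mm long (x), 14 mm thick (y), from 40 to 77 mm above the underside; grip it across its thickness. A barcode label lies on top at the +x end
- label (a point): centre of the white barcode label, 26 x 30 mm, on top of the vial block, 38 mm along the block's +x from its centre and 41 mm above its underside
- tray: scanner tray, fixed: green open tray 110 mm (x) x 130 mm (y), walls 4 mm thick and 14 mm high, floor 4 mm thick; origin at the centre of its underside
- scanner: hand scanner, loose, 0.16 kg, standing upright on its black hood in the tray: hood 56 mm (x) x 44 mm (y), 26 mm high, then a grey neck 40 x 34 mm up to 42 mm, above it a yellow handle 34 mm (x) x 26 mm (y) from 42 to 126 mm high; origin at the centre of its underside, which is the red scan window; z runs up the handle. It looks along its -z
- window (a point): centre of the scan window in the scanner's underside (the scanner's origin, same axes)
- bottle: small glass bottle with blue cap, 60 mm across, 120 mm high, bystander; origin at the centre of its underside
- beaker: glass beaker, 68 mm across, 85 mm high, bystander; origin at the centre of its underside
- tipbox: blue tip box with white lid, 90 x 65 x 57 mm, bystander; origin at the centre of its underside
Mind the look-alikes: they are no part of the job. Several things look just like the tray: the one meant starts farthest to the robot's left.

How it is judged (in metres and radians):
On the way, in this order (a step that is already met when the one before it is completed fails the run):
1. the scanner, held in the fingers, points straight down at the label from 40 to 110 mm above it and is held still for a second (contact force between the fingers and scanner above 1 N and x of label in the frame of window between -0.013 and 0.013 m and y of label in the frame of window between -0.013 and 0.013 m and z of label in the frame of window between -0.11 and -0.04 m and angle between scanner's own z axis and vertical below 0.25 rad and linear speed of scanner below 0.02 m/s), for 0.8 s.
2. the scanner stands upright in its tray again, let go (x of scanner in the frame of tray between -0.05 and 0.05 m and y of scanner in the frame of tray between -0.06 and 0.06 m and z of scanner in the frame of tray below 0.008 m and angle between scanner's own z axis and vertical below 0.1 rad and contact force between the fingers and scanner below 0.1 N and linear speed of scanner below 0.02 m/s), for 0.2 s.
At the end, for the whole second after the job is handed in: The fingers hold the vial block pressed with more than 1.5 N against the yellow stop and more than 1.5 N against the blue stop at once, flat on the stage (within 3 mm and 0.05 rad), flush (within 3 mm and 0.03 rad) and still; the scanner stands upright in its tray (contact force between block and stop_far above 1.5 N and contact force between block and stop_side above 1.5 N and contact force between the fingers and block above 1 N and x of block in the frame of reader between 0.027 and 0.033 m and y of block in the frame of reader between 0.034 and 0.04 m and z of block in the frame of reader below 0.048 m and angle between block's own z axis and vertical below 0.05 rad and angle between the x axis of block and the x axis of reader, either way round below 0.03 rad and linear speed of block below 0.01 m/s and x of scanner in the frame of tray between -0.05 and 0.05 m and y of scanner in the frame of tray between -0.06 and 0.06 m and z of scanner in the frame of tray below 0.008 m and angle between scanner's own z axis and vertical below 0.1 rad); the arm keeps its last pose, push and grip.
It fails at once if the block is rammed against a stop (more than 60 N) (contact force between block and stop_far above 60 N or contact force between block and stop_side above 60 N).
It fails at once if a bystander is moved by more than 30 mm (distance of any of bottle, beaker, tipbox from where it was at the start of the episode above 0.03 m).
It also fails if it takes over 72 s, if anything falls off the work surface, if the arm or the gripper's body presses on something with over 40 N, if the wrist force passes 120 N, or if a joint passes its speed limit or range.

ROBOT

A 6-joint arm with a two-finger parallel gripper is mounted at the origin on the work surface. World frame = base frame: x ahead of the robot, y to its left, z up, the work surface at z = 0. Lengths are in m, angles in degrees, forces in N, time in s.
With the tool pointing down it reaches from about 0.4 to 0.825 m from the base axis. Payload 7 kg.
Tool frame: the origin (TCP) lies midway between the tips of the shut fingers; the grasp point (between the pads) lies 19 mm behind it (ctrl.hold_point_z is the distance from the TCP to the grasp point, in m); z points along the fingers, y is the line along which they close (so a half turn about z gives the same grasp; the last joint's range is limited). The gripper opens to 88 mm and grips with 3 to 60 N. Pads are 19 mm wide; open, the fingers measure 130 mm over their backs; the gripper's body (78 mm by 193 mm) begins 47 mm behind the grasp point.
Start: joints at [-52.133, 20.546, 0.682, 0, -70.136, -16.507], TCP at [0.246, -0.629, 0.227] pointing down, gripper open.
Joint ranges: [-176.03, 176.03], [-82.01, 121.73], [-58.28, 71.71], [-173.87, 95.51], [-174.79, -0.11], [-173.66, 173.66]. Speed limits (degrees/s): [136.94, 136.94, 172.46, 180, 180, 180].

INTERFACE

Orientations are given as [roll, pitch, yaw] about the fixed x, y, z axes, in that order (R = Rz(yaw) Ry(pitch) Rx(roll)).
In Python, from plant import ctrl gives the robot as it stands.
- The arm moves only by the tool apply_moves, never from a script. Its argument "deltas" is a list of rows, each an object with "fingers": the finger opening in mm, from 0 to 87.6; "delta_pos": the shift along the tool's x, y, z in mm, a list of three; "angular": the turn, a rotation vector about the tool's x, y, z in degrees, a list of three. A call has 1 to 10 rows; each row is the pose to reach, as a shift and turn from the pose commanded when the call began, along the tool's axes at that moment; what a row does not reach only later rows make up. A row lasts 1/10 s, in which the tool goes at most 50 mm and 8.59 degrees, less where a joint would pass 70% of its speed; a pose out of reach is approached as far as the arm can. A call with a gripper value outside its range is refused whole. The fingers move at their own pace and stop on an object; the grip force is fixed at half the most. Time passes only in rows, so rows that repeat a pose let the fingers close. It gives the time, the measured TCP pose, the force, the opening and the grip force at its end, in the units of the state.
- ctrl.get_obs(): the state, without advancing time (a new reading comes with each control period).
- ctrl.snapshot(name): name is "side" or "top"; returns the picture (384x512x3 uint8, red, green, blue); there is no depth.
- ctrl.camera_params(name): a dict with "fx", "fy", "cx", "cy" (pixels), "dist_coeffs" ([k1, k2, p1, p2, k3] as OpenCV has them; the pictures are not rectified), "cam_to_world" (4x4, takes a point from camera to world coordinates). Camera axes: x right, y up, looking along -z (the intrinsics and any distortion apply to the point x, -y, -z); pixel columns grow to the right and rows downward; lengths in m; the calibration is good to about 2 mm. A picture is of the moment at which its call begins. camera_params takes no time and is no camera call.
- ctrl.close_job(): hands the job in; it is judged then, once.
The state is a dict: "clock": time; "joint_pos": joint angles; "qvel": joint speeds; "tau": joint torques, N m; "tool_pos": TCP position; "orientation": TCP orientation; "force": force on the tool from outside, world axes, zero at the start; "moment": the same for the moment, N m; "opening": finger opening in m; "gripper_force": force on a finger pad.
Only numpy, scipy, OpenCV 4.12 (cv2) and the standard library are available. Lean on these libraries where they do the work, as an engineer would, in place of code of your own. Each camera call takes 0.05 s, during which the arm holds its last target. There are 200 camera calls.

## Working session

There is one attempt and no reset: what is moved stays moved. The work goes in short steps, Python scripts to look and compute and a tool call to move; the robot and the scene stay as the last step left them, time stands still between calls to the robot, and variables do not carry over. Pictures are saved under pics/ and viewed, at most 10 in all, crops included, and the job is handed in when it is done.

Besides the shell and the picture viewer there is one more tool, called by a JSON object that holds its "name" and its "arguments", one argument or row to a line. apply_moves: Moves the arm, as the interface text tells. Its arguments: {"type":"object","properties":{"deltas":{"type":"array"}},"required":["deltas"]}

```bash
mkdir -p pics; ls
python3 - <<'E'
from plant import ctrl
import cv2
for n in("top","side"):
    im=ctrl.snapshot(n); cv2.imwrite(f"pics/{n}0.png",im[:,:,::-1])
    print(n,ctrl.camera_params(n))
print(ctrl.get_obs(),ctrl.hold_point_z)
E
```

```text
pics
top {'fx': 476.61419909731154, 'fy': 476.61419909731154, 'cx': 260.02449993189015, 'cy': 187.70019680235148, 'dist_coeffs': array([-0.07886365,  0.        ,  0.        ,  0.        ,  0.        ]), 'cam_to_world': array([[-1.96553848e-02,  9.92238430e-01, -1.22786657e-01,
         3.09628628e-01],
       [-9.99806245e-01, -1.93755378e-02,  3.47287953e-03,
        -3.78811934e-02],
       [ 1.06686701e-03,  1.22831128e-01,  9.92427013e-01,
         1.76379812e+00],
       [ 0.00000000e+00,  0.00000000e+00,  0.00000000e+00,
         1.00000000e+00]])}
side {'fx': 490.769059018921, 'fy': 490.769059018921, 'cx': 259.6017997655817, 'cy': 193.48987378801917, 'dist_coeffs': array([-0.21828834,  0.        ,  0.        ,  0.        ,  0.        ]), 'cam_to_world': array([[ 0.15335664,  0.63281358, -0.75896555, -0.72249145],
       [-0.98809466,  0.10774115, -0.10982161, -0.21439312],
       [ 0.01227521,  0.76677168,  0.64180254,  1.12721045],
       [ 0.        ,  0.        ,  0.        ,  1.        ]])}
{'clock': 0.1, 'joint_pos': array([-5.21337059e+01,  2.05858408e+01,  6.38953009e-01, -1.97718482e-02,
       -7.01338096e+01, -1.65064568e+01]), 'qvel': array([ 0.05572941, -0.05183127,  0.18712583,  0.08299426,  0.13576738,
       -0.00062907]), 'tau': array([-2.97423867e-03, -5.84162807e+01,  2.93750632e+01,  7.01554433e+00,
        1.01627066e-02, -7.85682209e-05]), 'tool_pos': array([ 0.24567731, -0.6282388 ,  0.22572625]), 'orientation': array([ 1.79917347e+02, -5.10856205e-03, -1.58646891e+02]), 'force': array([ 0.44498534, -0.42245084,  0.23874969]), 'moment': array([-0.05683784, -0.04618675,  0.03238008]), 'gripper_force': 0.0, 'opening': 0.08734167385048845} 0.0188
```

View pics/top0.png

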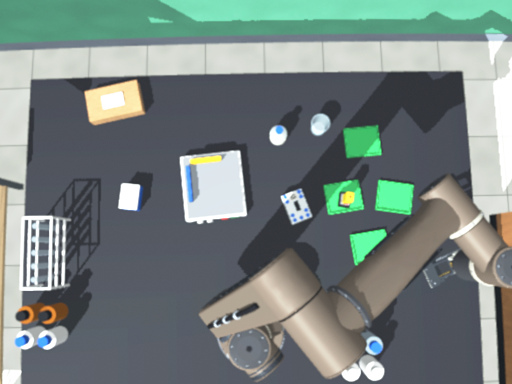

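View pics/side0.png

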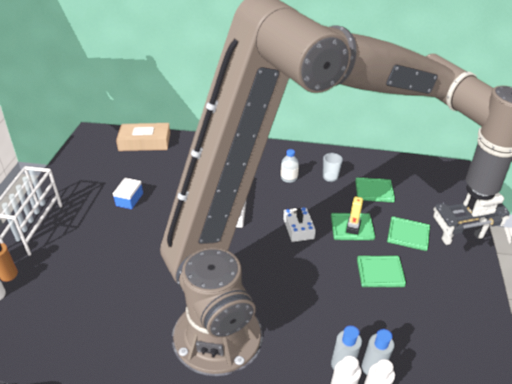

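Look-alikes for the tray, in top-image pixels: (344,197) holding the scanner, (362,141), (394,197) and (370,246). Image left is world +y, so the tray farthest left is (344,197), which also holds the yellow scanner. I'll check that in a close crop.

```bash
cat > h.py <<'E'
from plant import ctrl
import cv2, numpy as np
def cam(n):
    p=ctrl.camera_params(n)
    K=np.array([[p['fx'],0,p['cx']],[0,p['fy'],p['cy']],[0,0,1]])
    return K,p['dist_coeffs'],p['cam_to_world']@np.diag([1,-1,-1,1])
def unproj(n,uv,z):
    K,d,T=cam(n)
    u=cv2.undistortPoints(np.array(uv,float).reshape(-1,1,2),K,d).reshape(-1,2)
    r=np.c_[u,np.ones(len(u))]@T[:3,:3].T
    return T[:3,3]+r*((z-T[2,3])/r[:,2])[:,None]
def proj(n,P):
    K,d,T=cam(n); Ti=np.linalg.inv(T)
    return cv2.projectPoints(np.array(P,float).reshape(-1,1,3),cv2.Rodrigues(Ti[:3,:3])[0],Ti[:3,3],K,d)[0].reshape(-1,2)
def blob(im,lo,hi,box):
    x0,y0,x1,y1=box; h=cv2.cvtColor(im,cv2.COLOR_RGB2HSV)[y0:y1,x0:x1]
    m=cv2.inRange(h,lo,hi); return m
E
python3 - <<'E'
import cv2,numpy as np
im=cv2.imread('pics/top0.png')
a=cv2.resize(im[135:230,170:270],(400*1,380),interpolation=cv2.INTER_CUBIC)
b=cv2.resize(im[170:230,275:375],None,fx=4,fy=4,interpolation=cv2.INTER_CUBIC)
s=cv2.imread('pics/side0.png')
c=cv2.resize(s[185:245,275:375],None,fx=4,fy=4,interpolation=cv2.INTER_CUBIC)
out=np.zeros((480,800,3),np.uint8); out[:380,:400]=a; out[:240,400:]=b; out[240:,400:]=c
cv2.imwrite('pics/crop1.png',out)
E
```

```text
(no output)
```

View pics/crop1.png

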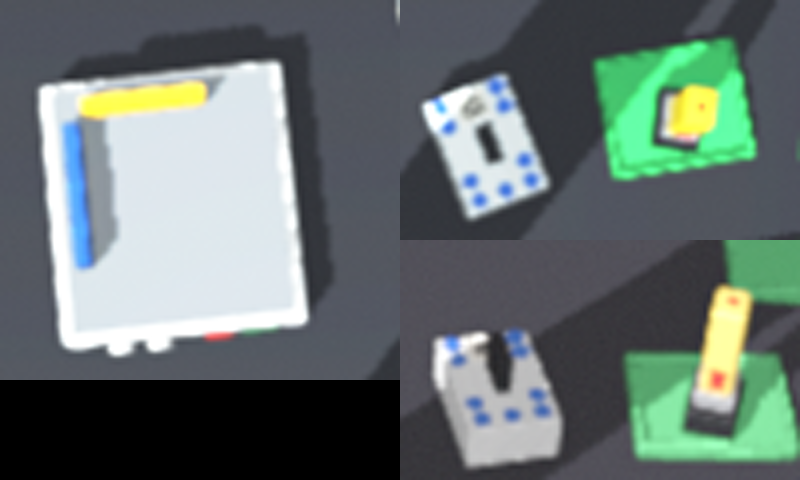

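The crop shows the scanner standing in tray (344,197). The block is at (297,206) with its label at the far end, and the reader's yellow stop is towards +x with the blue one towards +y. Next I fit the poses by silhouette in both cameras.

```bash
cat > fit.py <<'E'
from h import *
from scipy.optimize import minimize
S=8
def box(x,y,z0,z1): return np.array([[i*x/2,j*y/2,k] for i in(-1,1) for j in(-1,1) for k in(z0,z1)])
def mask(im,rng,roi,hull=True,open_=0):
    x0,y0,x1,y1=roi
    big=cv2.resize(im[y0:y1,x0:x1],None,fx=S,fy=S,interpolation=cv2.INTER_CUBIC)
    hsv=cv2.cvtColor(big,cv2.COLOR_RGB2HSV); m=np.zeros(big.shape[:2],np.uint8)
    for lo,hi in rng: m|=cv2.inRange(hsv,lo,hi)
    if open_: m=cv2.morphologyEx(m,cv2.MORPH_OPEN,np.ones((open_,open_)))
    n,l,st,_=cv2.connectedComponentsWithStats(m); k=1+st[1:,4].argmax(); m=(l==k).astype(np.uint8)
    c=np.vstack(cv2.findContours(m,cv2.RETR_EXTERNAL,cv2.CHAIN_APPROX_NONE)[0])
    if hull:c=cv2.convexHull(c)
    o=np.zeros_like(m); cv2.fillPoly(o,[c],1); return o
def fit(pts,views,p0,z=0.):
    def cost(p):
        c,s=np.cos(p[2]),np.sin(p[2]); P=pts@np.array([[c,s,0],[-s,c,0],[0,0,1]])+[p[0],p[1],z]; e=0
        for n,m,roi in views:
            u=(proj(n,P)-roi[:2]+.5)*S-.5
            o=np.zeros_like(m); cv2.fillConvexPoly(o,cv2.convexHull(np.round(u*16).astype(np.int32)),1,shift=4)
            e+=np.count_nonzero(o!=m)/np.count_nonzero(m)
        return e
    b=None
    for _ in range(3):
        x0=p0 if b is None else b.x
        sim=np.array([x0,x0+np.array([.01,0,.02]),x0+np.array([0,.01,-.05]),x0+np.array([-.005,-.005,.1])])
        b=minimize(cost,x0,method='Nelder-Mead',options=dict(initial_simplex=sim,xatol=1e-5,fatol=1e-6,maxiter=300))
    return b.x,b.fun
E
cat > t1.py <<'E'
from fit import *
T=cv2.imread('pics/top0.png')[:,:,::-1];Sd=cv2.imread('pics/side0.png')[:,:,::-1]
def px(n,u,z): return unproj(n,[u],z)[0][:2]
g=[((0,0,150),(180,70,255)),((100,80,110),(125,255,255))]
R=(275,170,322,232); RS=(275,195,325,250)
mT=mask(T,g,R); mS=mask(Sd,[((0,0,95),(180,60,255)),((100,80,110),(125,255,255))],RS)
p0=np.r_[px('top',(297,206),.04),np.deg2rad(15)]
b=box(.11,.076,0,.04)
for nm,v in(('both',[('top',mT,R),('side',mS,RS)]),('top',[('top',mT,R)])): print('block',nm,fit(b,v,p0))
yl=[((18,90,120),(34,255,255))]
R2=(325,180,365,215); RS2=(340,190,375,235)
yT=mask(T,yl,R2); yS=mask(Sd,[((12,70,120),(34,255,255))],RS2)
p0=np.r_[px('top',(349,197),.126),0.1]
h=box(.034,.026,.042+.004,.126+.004)
for nm,v in(('both',[('top',yT,R2),('side',yS,RS2)]),('top',[('top',yT,R2)])): print('scanner',nm,fit(h,v,p0))
gr=[((45,80,60),(90,255,255)),((18,90,120),(34,255,255))]
R3=(318,172,372,222)
print('tray',fit(box(.11,.13,0,.014),[('top',mask(T,gr,R3),R3)],np.r_[px('top',(344,198),0),.1]))
R4=(170,140,256,230)
w=[((0,0,170),(180,60,255)),((18,90,120),(34,255,255)),((95,80,80),(130,255,255))]
m=mask(T,w,R4,open_=41)
print('reader',fit(box(.24,.22,0,.045),[('top',m,R4)],np.r_[px('top',(213,186),.0225),.08]))
for nm,r,bx,off,p in(('yel',yl,(.014,.11),(.092,.015),(205,160)),('blue',[((100,150,80),(125,255,255))],(.13,.014),(.012,.082),(189,184))):
    R5=(175,148,232,208); mm=mask(T,r,R5)
    P=box(*bx,.045,.077)+[off[0],off[1],0]
    print(nm,fit(P,[('top',mm,R5)],np.r_[px('top',(213,186),.0225),.08]))
E
python3 t1.py
```

```text
block both (array([ 0.45457025, -0.17312069,  0.39664928]), np.float64(0.17581532149940965))
block top (array([ 0.45565378, -0.17467095,  0.34998494]), np.float64(0.06277359481701979))
scanner both (array([ 0.47613417, -0.35321915,  0.08901088]), np.float64(0.19755862801298507))
scanner top (array([ 0.47592472, -0.35325654, -0.0993009 ]), np.float64(0.06615998006478943))
tray (array([ 0.48630125, -0.35155299,  0.08957473]), np.float64(0.12292521117525296))
reader (array([0.52763441, 0.12690614, 0.09204179]), np.float64(0.15519568736897388))
yel (array([0.53721526, 0.12548139, 0.12164865]), np.float64(0.11079406489483123))Traceback (most recent call last):
  File "t1.py", line 26, in <module>
    print(nm,fit(P,[('top',mm,R5)],np.r_[px('top',(213,186),.0225),.08]))
             ~~~^^^^^^^^^^^^^^^^^^^^^^^^^^^^^^^^^^^^^^^^^^^^^^^^^^^^^^^^
  File "fit.py", line 27, in fit
    b=minimize(cost,x0,method='Nelder-Mead',options=dict(initial_simplex=sim,xatol=1e-5,fatol=1e-6,maxiter=300))
    res = _minimize_neldermead(fun, x0, args, callback, bounds=bounds,
                               **options)
    fsim[j] = func(sim[j])
              ~~~~^^^^^^^^
    fx = function(np.copy(x), *(wrapper_args + args))
  File "fit.py", line 19, in cost
    u=(proj(n,P)-roi[:2]+.5)*S-.5
       ~~~~^^^^^
  File "h.py", line 13, in proj
    K,d,T=cam(n); Ti=np.linalg.inv(T)
          ~~~^^^
  File "h.py", line 4, in cam
    p=ctrl.camera_params(n)
ValueError: time passes only in moves, steps and waits
```

```bash
python3 - <<'E'
import re
s=open('h.py').read()
s=s.replace("def cam(n):\n    p=ctrl.camera_params(n)","import functools,pickle,os\ndef params(n):\n    f=n+'.pkl'\n    if not os.path.exists(f): pickle.dump(ctrl.camera_params(n),open(f,'wb'))\n    return pickle.load(open(f,'rb'))\n@functools.cache\ndef cam(n):\n    p=params(n)")
open('h.py','w').write(s)
t=open('t1.py').read()
t+='''
import itertools
def tile(im,roi,m,pts,p,n,z=0):
    x0,y0,x1,y1=roi; o=cv2.resize(im[y0:y1,x0:x1],None,fx=S,fy=S,interpolation=cv2.INTER_CUBIC)
    cs=cv2.findContours(m,cv2.RETR_EXTERNAL,cv2.CHAIN_APPROX_NONE)[0]; cv2.drawContours(o,cs,-1,(255,0,255),1)
    c,s=np.cos(p[2]),np.sin(p[2]); P=pts@np.array([[c,s,0],[-s,c,0],[0,0,1]])+[p[0],p[1],z]
    u=((proj(n,P)-roi[:2]+.5)*S-.5)
    cv2.polylines(o,[cv2.convexHull(np.round(u).astype(np.int32))],True,(255,0,0),1); return o
tl=[tile(T,R,mT,b,fit(b,[('top',mT,R)],[.4557,-.1747,.35])[0],'top'),
 tile(Sd,RS,mS,b,[.4557,-.1747,.35],'side'),
 tile(T,R2,yT,h,[.4759,-.3533,.089],'top'),tile(Sd,RS2,yS,h,[.476,-.3532,.089],'side'),
 tile(T,R3,mask(T,gr,R3),box(.11,.13,0,.014),[.4863,-.3516,.0896],'top'),
 tile(T,R4,m,box(.24,.22,0,.045),[.5276,.1269,.092],'top')]
out=np.zeros((600,800,3),np.uint8)
for k,i in enumerate(tl):
    i=cv2.resize(i,None,fx=(f:=min(266/i.shape[1],300/i.shape[0])),fy=f,interpolation=cv2.INTER_AREA); r,c=divmod(k,3); out[r*300:r*300+i.shape[0],c*266:c*266+i.shape[1]]=i
cv2.imwrite('pics/ov1.png',out[:,:,::-1])
'''
open('t1.py','w').write(t)
E
python3 t1.py
```

```text
block both (array([ 0.45457025, -0.17312069,  0.39664928]), np.float64(0.17581532149940965))
block top (array([ 0.45565378, -0.17467095,  0.34998494]), np.float64(0.06277359481701979))
scanner both (array([ 0.47613417, -0.35321915,  0.08901088]), np.float64(0.19755862801298507))
scanner top (array([ 0.47592472, -0.35325654, -0.0993009 ]), np.float64(0.06615998006478943))
tray (array([ 0.48630125, -0.35155299,  0.08957473]), np.float64(0.12292521117525296))
reader (array([0.52763441, 0.12690614, 0.09204179]), np.float64(0.15519568736897388))
yel (array([0.53721526, 0.12548139, 0.12164865]), np.float64(0.11079406489483123))
blue (array([0.5398822 , 0.12831457, 0.14842801]), np.float64(0.6009621809434719))
```

View pics/ov1.png

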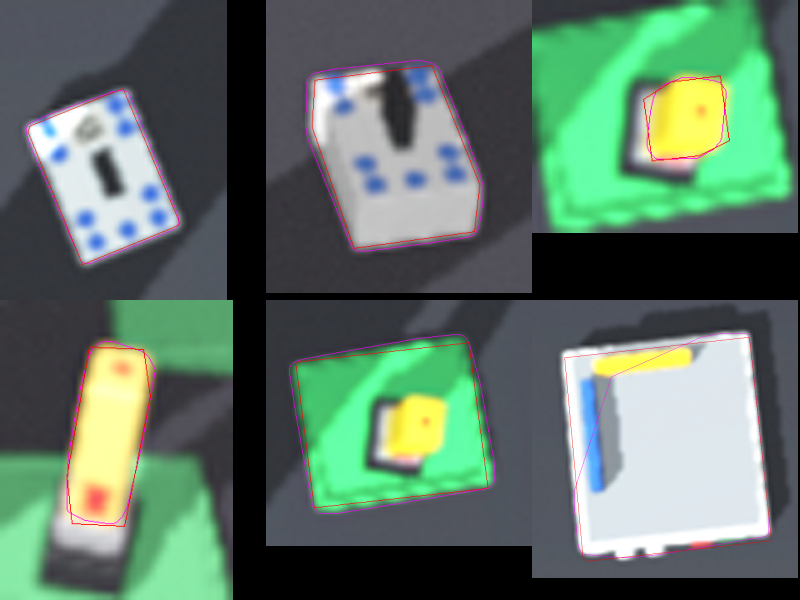

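```bash
cat > go.py <<'E'
from plant import ctrl
import numpy as np, sys
from scipy.spatial.transform import Rotation as Ro
def to(x,y,z,yaw,half=True,o=None):
    o=o or ctrl.get_obs()
    R=Ro.from_euler('xyz',o['orientation'],degrees=True)
    best=min([(Ro.from_euler('xyz',[180,0,yaw+k],degrees=True)) for k in((0,180) if half else (0,))],key=lambda q:(R.inv()*q).magnitude())
    d=R.inv().apply(np.array([x,y,z])-o['tool_pos'])*1000
    print('pos mm',d.round(1),'ang',(R.inv()*best).as_rotvec(degrees=True).round(2))
if __name__=='__main__':
    o=ctrl.get_obs(); print(o['clock'],o['tool_pos'].round(4),o['orientation'].round(2),'J',o['joint_pos'].round(0),'F',o['force'].round(2),o['opening'])
    to(*map(float,sys.argv[1:5]),o=o)
E
python3 go.py 0.476 -0.353 0.17 -5.7
```

```text
0.1 [ 0.2457 -0.6282  0.2257] [ 1.7992e+02 -1.0000e-02 -1.5865e+02] J [-52.  21.   1.  -0. -70. -17.] F [ 0.44 -0.42  0.24] 0.08734167385048845
pos mm [-314.7  172.4   55.9] ang [ 8.000e-02 -2.000e-02  2.705e+01]
```

{"name": "apply_moves", "arguments": {
  "deltas": [
    {"fingers": 87.6, "delta_pos": [-40, 22, 5], "angular": [0, 0, 3.5]},
    {"fingers": 87.6, "delta_pos": [-80, 44, 10], "angular": [0, 0, 7]},
    {"fingers": 87.6, "delta_pos": [-120, 66, 15], "angular": [0, 0, 10.5]},
    {"fingers": 87.6, "delta_pos": [-160, 88, 20], "angular": [0, 0, 14]},
    {"fingers": 87.6, "delta_pos": [-200, 110, 25], "angular": [0, 0, 17.5]},
    {"fingers": 87.6, "delta_pos": [-240, 132, 30], "angular": [0, 0, 21]},
    {"fingers": 87.6, "delta_pos": [-280, 154, 35], "angular": [0, 0, 24.5]},
    {"fingers": 87.6, "delta_pos": [-305, 167, 40], "angular": [0, 0, 27]},
    {"fingers": 87.6, "delta_pos": [-315, 172.5, 50], "angular": [0, 0, 27]},
    {"fingers": 87.6, "delta_pos": [-315, 172.5, 56], "angular": [0, 0, 27]}
  ]
}}

```text
clock: 1.1
tool_pos: [0.4768, -0.352, 0.1693]
orientation: [180.0, -0.1, 174.5]
force: [0.3, 0.1, 0.2]
opening: 0.0875
gripper_force: 0.0
```

```bash
python3 go.py 0.476 -0.353 0.075 -5.7
python3 - <<'E'
from h import *
t=ctrl.snapshot('top');s=ctrl.snapshot('side')
cv2.imwrite('pics/top1.png',t[:,:,::-1]);cv2.imwrite('pics/side1.png',s[:,:,::-1])
a=cv2.resize(t[120:240,160:310],None,fx=2.6,fy=2.6,interpolation=cv2.INTER_CUBIC);b=cv2.resize(s[130:250,300:450],None,fx=2.6,fy=2.6,interpolation=cv2.INTER_CUBIC)
a2=cv2.resize(t[130:250,300:450],None,fx=2,fy=2);b2=cv2.resize(s[130:270,130:350],None,fx=2,fy=2)
o=np.zeros((600,800,3),np.uint8);o[:312,:390]=a;o[:312,400:790]=b;o[315:555,:300]=a2;o[315:595,300:740]=b2
cv2.imwrite('pics/c2.png',o[:,:,::-1])
E
```

```text
1.1 [ 0.4768 -0.352   0.1693] [ 1.7997e+02 -7.0000e-02  1.7453e+02] J [-18.  15. -15.  -0. -60. -78.] F [0.31 0.1  0.17] 0.08752953933660963
pos mm [ 0.6 -1.2 94.3] ang [ 0.03 -0.07  0.23]
```

View pics/c2.png

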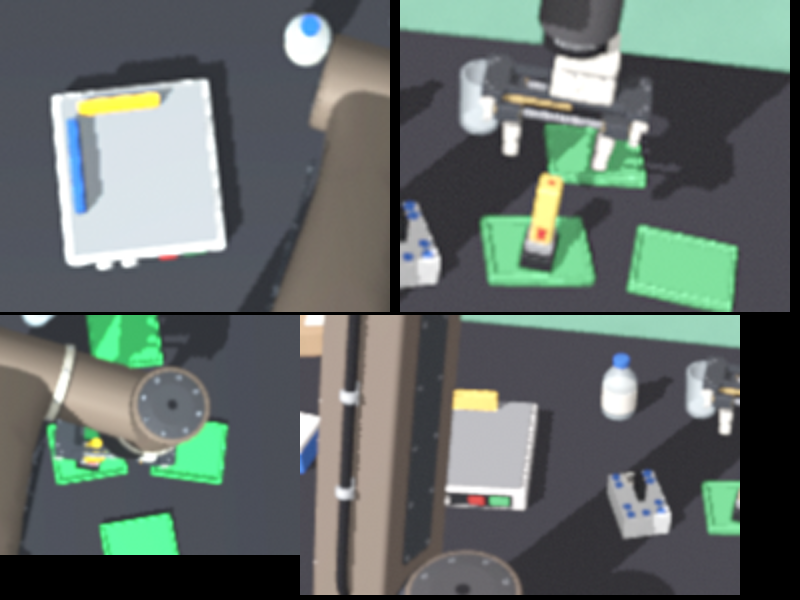

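Run:
```python
from h import *
P=[[.4768,-.352,.1693],[.4768,-.308,.1693],[.4768,-.396,.1693],[.476,-.353,.13]]
print(proj('top',P).round(1).tolist(),proj('side',P).round(1).tolist())
t=cv2.imread('pics/top1.png');s=cv2.imread('pics/side1.png')
o=np.hstack([cv2.resize(t[165:225,315:395],None,fx=5,fy=5,interpolation=cv2.INTER_CUBIC),cv2.resize(s[165:240,325:405],None,fx=5,fy=5,interpolation=cv2.INTER_CUBIC)[:300]])
cv2.imwrite('pics/c3.png',o)
```

```text
[[351.6, 194.8], [338.6, 195.0], [364.5, 194.5], [349.7, 196.2]] [[358.8, 190.4], [344.8, 188.9], [372.9, 191.9], [357.4, 200.2]]
```

View pics/c3.png

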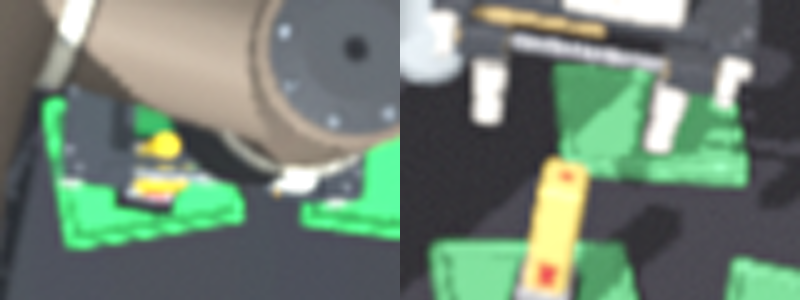

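The gripper is centred over the scanner: finger tips at side pixels (342,189) and (377,195), scanner top at (358,199). I'll descend and grip.

{"name": "apply_moves", "arguments": {
  "deltas": [
    {"fingers": 87.6, "delta_pos": [0, -1, 30], "angular": [0, 0, 0]},
    {"fingers": 87.6, "delta_pos": [0, -1, 60], "angular": [0, 0, 0]},
    {"fingers": 87.6, "delta_pos": [0, -1, 85], "angular": [0, 0, 0]},
    {"fingers": 60, "delta_pos": [0, -1, 94], "angular": [0, 0, 0]},
    {"fingers": 40, "delta_pos": [0, -1, 94], "angular": [0, 0, 0]},
    {"fingers": 35, "delta_pos": [0, -1, 94], "angular": [0, 0, 0]},
    {"fingers": 15, "delta_pos": [0, -1, 94], "angular": [0, 0, 0]},
    {"fingers": 15, "delta_pos": [0, -1, 94], "angular": [0, 0, 0]},
    {"fingers": 15, "delta_pos": [0, -1, 94], "angular": [0, 0, 0]},
    {"fingers": 15, "delta_pos": [0, -1, 94], "angular": [0, 0, 0]}
  ]
}}

```text
clock: 2.2
tool_pos: [0.4765, -0.3543, 0.0771]
orientation: [-180.0, 0.0, 174.4]
force: [0.3, -0.6, -0.0]
opening: 0.0369
gripper_force: 0.0
```

```bash
python3 go.py 0.476 -0.353 0.17 -5.7
python3 - <<'E'
from h import *
t=ctrl.snapshot('top');s=ctrl.snapshot('side')
cv2.imwrite('pics/top2.png',t[:,:,::-1]);cv2.imwrite('pics/side2.png',s[:,:,::-1])
E
```

```text
2.2 [ 0.4765 -0.3543  0.0771] [-1.7999e+02  4.0000e-02  1.7437e+02] J [-18.  21. -21.   0. -49. -78.] F [ 0.26 -0.56 -0.02] 0.03686623632024164
pos mm [  0.5   1.2 -92.9] ang [-0.01  0.04  0.07]
```

{"name": "apply_moves", "arguments": {
  "deltas": [
    {"fingers": 15, "delta_pos": [0, 0, 0], "angular": [0, 0, 0]},
    {"fingers": 15, "delta_pos": [0, 0, 0], "angular": [0, 0, 0]},
    {"fingers": 15, "delta_pos": [0, 0, 0], "angular": [0, 0, 0]},
    {"fingers": 15, "delta_pos": [0, 0, 0], "angular": [0, 0, 0]}
  ]
}}

```text
clock: 2.7
tool_pos: [0.4763, -0.3542, 0.0767]
orientation: [-180.0, 0.0, 174.4]
force: [-0.7, 0.9, 3.4]
opening: 0.0261
gripper_force: 29.5
```

```bash
python3 go.py 0.4914 -0.1616 0.186 174.4
```

```text
2.7 [ 0.4763 -0.3542  0.0767] [-1.8000e+02  1.0000e-02  1.7437e+02] J [-18.  21. -21.   0. -49. -78.] F [-0.69  0.9   3.43] 0.026083397467946925
pos mm [   3.9  193.2 -109.3] ang [-0.    0.01 -0.03]
```

{"name": "apply_moves", "arguments": {
  "deltas": [
    {"fingers": 15, "delta_pos": [0, 0, -20], "angular": [0, 0, 0]},
    {"fingers": 15, "delta_pos": [0, 0, -45], "angular": [0, 0, 0]},
    {"fingers": 15, "delta_pos": [0, 0, -75], "angular": [0, 0, 0]},
    {"fingers": 15, "delta_pos": [0, 0, -100], "angular": [0, 0, 0]},
    {"fingers": 15, "delta_pos": [0, 0, -110], "angular": [0, 0, 0]},
    {"fingers": 15, "delta_pos": [0, 0, -110], "angular": [0, 0, 0]}
  ]
}}

```text
clock: 3.3
tool_pos: [0.4768, -0.3544, 0.1874]
orientation: [-180.0, 0.1, 174.4]
force: [-0.3, 0.5, -1.8]
opening: 0.0263
gripper_force: 29.5
```

{"name": "apply_moves", "arguments": {
  "deltas": [
    {"fingers": 15, "delta_pos": [0, 15, 0], "angular": [0, 0, 0]},
    {"fingers": 15, "delta_pos": [1, 40, 0], "angular": [0, 0, 0]},
    {"fingers": 15, "delta_pos": [2, 70, 0], "angular": [0, 0, 0]},
    {"fingers": 15, "delta_pos": [3, 100, 0], "angular": [0, 0, 0]},
    {"fingers": 15, "delta_pos": [4, 130, 0], "angular": [0, 0, 0]},
    {"fingers": 15, "delta_pos": [4, 155, 0], "angular": [0, 0, 0]},
    {"fingers": 15, "delta_pos": [4, 175, 0], "angular": [0, 0, 0]},
    {"fingers": 15, "delta_pos": [4, 188, 0], "angular": [0, 0, 0]},
    {"fingers": 15, "delta_pos": [4, 193, 0], "angular": [0, 0, 0]},
    {"fingers": 15, "delta_pos": [4, 193, 0], "angular": [0, 0, 0]}
  ]
}}

```text
clock: 4.3
tool_pos: [0.491, -0.1613, 0.186]
orientation: [-180.0, -0.1, 174.4]
force: [0.3, 0.1, -1.3]
opening: 0.0263
gripper_force: 29.5
```

```bash
python3 go.py 0.4914 -0.1616 0.186 174.4
python3 - <<'E'
from h import *
t=ctrl.snapshot('top');s=ctrl.snapshot('side')
cv2.imwrite('pics/top3.png',t[:,:,::-1]);cv2.imwrite('pics/side3.png',s[:,:,::-1])
L=[.4914,-.1616]
def bx(c,X,Y,z0,z1,yaw):
    c0,s0=np.cos(yaw),np.sin(yaw);return [[c[0]+i*X/2*c0-j*Y/2*s0,c[1]+i*X/2*s0+j*Y/2*c0,z] for z in(z0,z1) for i,j in((-1,-1),(1,-1),(1,1),(-1,1))]
x0,y0=250,130
def dr(im,n,P,col):
    u=(proj(n,P)-[x0,y0]+.5)*5-.5
    for k in range(4): 
        for a,b in((k,(k+1)%4),(k+4,(k+1)%4+4),(k,k+4)): cv2.line(im,tuple(u[a].astype(int)),tuple(u[b].astype(int)),col,1)
o=cv2.resize(s[130:250,250:350],None,fx=5,fy=5,interpolation=cv2.INTER_CUBIC)
dr(o,'side',bx(L,.026,.030,.041,.041,.35),(255,0,255))
ob=ctrl.get_obs();c=ob['tool_pos'];dr(o,'side',bx(c,.056,.044,c[2]-.0727,c[2]-.0467,np.deg2rad(-5.6)),(255,0,0))
q=cv2.resize(t[150:230,275:335],None,fx=5,fy=5,interpolation=cv2.INTER_CUBIC)
out=np.zeros((600,800,3),np.uint8);out[:,:500]=o;out[:400,500:]=q
cv2.imwrite('pics/c4.png',out[:,:,::-1])
E
```

```text
4.3 [ 0.491  -0.1613  0.186 ] [-1.8000e+02 -6.0000e-02  1.7441e+02] J [  4.   8. -22.  -0. -60. -99.] F [ 0.3   0.12 -1.27] 0.026308331910024872
pos mm [-0.4 -0.2 -0.1] ang [-0.   -0.06  0.01]
```

View pics/c4.png

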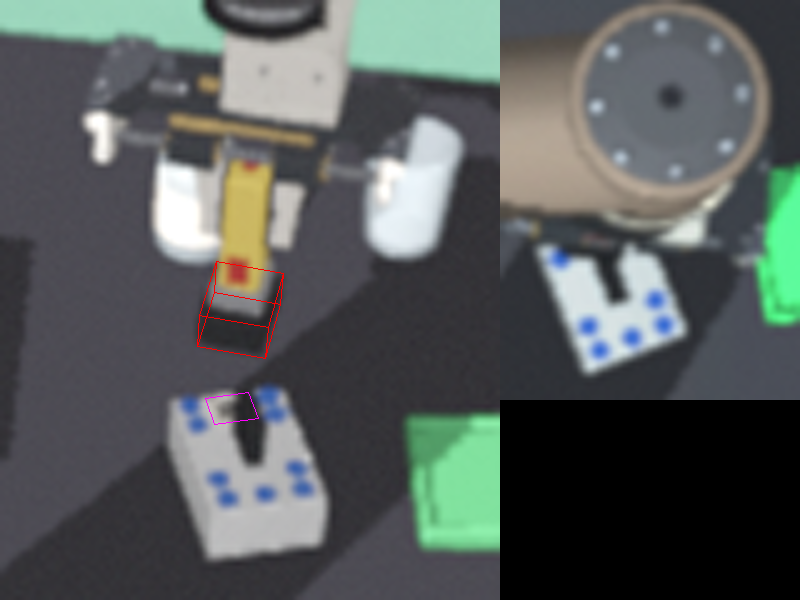

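The held scanner's hood sits where I predicted, above the label, so I hold for 1.2 s.

{"name": "apply_moves", "arguments": {
  "deltas": [
    {"fingers": 15, "delta_pos": [0, 0, 0], "angular": [0, 0, 0]},
    {"fingers": 15, "delta_pos": [0, 0, 0], "angular": [0, 0, 0]},
    {"fingers": 15, "delta_pos": [0, 0, 0], "angular": [0, 0, 0]},
    {"fingers": 15, "delta_pos": [0, 0, 0], "angular": [0, 0, 0]},
    {"fingers": 15, "delta_pos": [0, 0, 0], "angular": [0, 0, 0]},
    {"fingers": 15, "delta_pos": [0, 0, 0], "angular": [0, 0, 0]},
    {"fingers": 15, "delta_pos": [0, 0, 0], "angular": [0, 0, 0]},
    {"fingers": 15, "delta_pos": [0, 0, 0], "angular": [0, 0, 0]},
    {"fingers": 15, "delta_pos": [0, 0, 0], "angular": [0, 0, 0]},
    {"fingers": 15, "delta_pos": [0, 0, 0], "angular": [0, 0, 0]}
  ]
}}

```text
clock: 5.4
tool_pos: [0.4913, -0.1617, 0.1866]
orientation: [180.0, 0.0, 174.4]
force: [0.6, 0.6, -1.8]
opening: 0.0264
gripper_force: 29.5
```

{"name": "apply_moves", "arguments": {
  "deltas": [
    {"fingers": 15, "delta_pos": [0, 0, 0], "angular": [0, 0, 0]},
    {"fingers": 15, "delta_pos": [0, 0, 0], "angular": [0, 0, 0]}
  ]
}}

```text
clock: 5.6
tool_pos: [0.4913, -0.1618, 0.1866]
orientation: [-180.0, 0.0, 174.4]
force: [0.1, 0.6, -1.8]
opening: 0.026
gripper_force: 29.5
```

```bash
python3 go.py 0.478 -0.3535 0.187 174.4
```

```text
5.6 [ 0.4913 -0.1618  0.1866] [-180.      0.    174.36] J [  4.   7. -22.   0. -60. -99.] F [ 0.13  0.62 -1.8 ] 0.025951001084169593
pos mm [  -5.6 -192.1   -0.4] ang [-0.    0.   -0.04]
```

{"name": "apply_moves", "arguments": {
  "deltas": [
    {"fingers": 15, "delta_pos": [0, -15, 0], "angular": [0, 0, 0]},
    {"fingers": 15, "delta_pos": [-1, -40, 0], "angular": [0, 0, 0]},
    {"fingers": 15, "delta_pos": [-2, -70, 0], "angular": [0, 0, 0]},
    {"fingers": 15, "delta_pos": [-3, -100, 0], "angular": [0, 0, 0]},
    {"fingers": 15, "delta_pos": [-4, -130, 0], "angular": [0, 0, 0]},
    {"fingers": 15, "delta_pos": [-5, -160, 0], "angular": [0, 0, 0]},
    {"fingers": 15, "delta_pos": [-5, -180, 0], "angular": [0, 0, 0]},
    {"fingers": 15, "delta_pos": [-5, -190, 10], "angular": [0, 0, 0]},
    {"fingers": 15, "delta_pos": [-5, -192, 40], "angular": [0, 0, 0]},
    {"fingers": 15, "delta_pos": [-5, -192, 70], "angular": [0, 0, 0]}
  ]
}}

```text
clock: 6.6
tool_pos: [0.4774, -0.3536, 0.1156]
orientation: [-180.0, 0.1, 174.3]
force: [-0.4, -0.5, -2.7]
opening: 0.0259
gripper_force: 29.5
```

{"name": "apply_moves", "arguments": {
  "deltas": [
    {"fingers": 15, "delta_pos": [0, 0, 15], "angular": [0, 0, 0]},
    {"fingers": 15, "delta_pos": [0, 0, 25], "angular": [0, 0, 0]},
    {"fingers": 15, "delta_pos": [0, 0, 32], "angular": [0, 0, 0]},
    {"fingers": 15, "delta_pos": [0, 0, 35], "angular": [0, 0, 0]},
    {"fingers": 15, "delta_pos": [0, 0, 37], "angular": [0, 0, 0]},
    {"fingers": 15, "delta_pos": [0, 0, 37], "angular": [0, 0, 0]}
  ]
}}

```text
clock: 7.2
tool_pos: [0.4777, -0.3534, 0.08]
orientation: [-180.0, 0.0, 174.4]
force: [-0.3, -0.3, -1.2]
opening: 0.0261
gripper_force: 29.5
```

{"name": "apply_moves", "arguments": {
  "deltas": [
    {"fingers": 15, "delta_pos": [0, 0, 1], "angular": [0, 0, 0]},
    {"fingers": 15, "delta_pos": [0, 0, 2], "angular": [0, 0, 0]},
    {"fingers": 15, "delta_pos": [0, 0, 3], "angular": [0, 0, 0]},
    {"fingers": 15, "delta_pos": [0, 0, 3], "angular": [0, 0, 0]}
  ]
}}

```text
clock: 7.6
tool_pos: [0.4775, -0.3534, 0.0767]
orientation: [-180.0, 0.0, 174.4]
force: [0.8, -0.2, -1.1]
opening: 0.0263
gripper_force: 29.5
```

{"name": "apply_moves", "arguments": {
  "deltas": [
    {"fingers": 15, "delta_pos": [0, 0, 0.5], "angular": [0, 0, 0]},
    {"fingers": 15, "delta_pos": [0, 0, 1], "angular": [0, 0, 0]},
    {"fingers": 15, "delta_pos": [0, 0, 1], "angular": [0, 0, 0]}
  ]
}}

```text
clock: 7.9
tool_pos: [0.4775, -0.3535, 0.0767]
orientation: [-180.0, 0.0, 174.4]
force: [-3.5, 3.3, 7.6]
opening: 0.0262
gripper_force: 29.5
```

Seated, with 7.6 N upward. I release slowly, then rise.

{"name": "apply_moves", "arguments": {
  "deltas": [
    {"fingers": 28, "delta_pos": [0, 0, -0.5], "angular": [0, 0, 0]},
    {"fingers": 30, "delta_pos": [0, 0, -0.5], "angular": [0, 0, 0]},
    {"fingers": 35, "delta_pos": [0, 0, -0.5], "angular": [0, 0, 0]},
    {"fingers": 45, "delta_pos": [0, 0, -0.5], "angular": [0, 0, 0]},
    {"fingers": 60, "delta_pos": [0, 0, -0.5], "angular": [0, 0, 0]},
    {"fingers": 80, "delta_pos": [0, 0, -0.5], "angular": [0, 0, 0]},
    {"fingers": 80, "delta_pos": [0, 0, -5], "angular": [0, 0, 0]},
    {"fingers": 80, "delta_pos": [0, 0, -30], "angular": [0, 0, 0]},
    {"fingers": 80, "delta_pos": [0, 0, -70], "angular": [0, 0, 0]},
    {"fingers": 80, "delta_pos": [0, 0, -110], "angular": [0, 0, 0]}
  ]
}}

```text
clock: 8.9
tool_pos: [0.4769, -0.3532, 0.1867]
orientation: [180.0, -0.1, 174.4]
force: [1.4, -0.7, 0.6]
opening: 0.0797
gripper_force: 0.0
```

```bash
python3 go.py 0.4557 -0.1747 0.12 20.05
python3 - <<'E'
from h import *
s=ctrl.snapshot('side');t=ctrl.snapshot('top')
cv2.imwrite('pics/side4.png',s[:,:,::-1]);cv2.imwrite('pics/top4.png',t[:,:,::-1])
o=np.hstack([cv2.resize(s[160:240,320:400],None,fx=5,fy=5,interpolation=cv2.INTER_CUBIC),cv2.resize(t[160:240,320:400],None,fx=5,fy=5,interpolation=cv2.INTER_CUBIC)])
cv2.imwrite('pics/c5.png',o[:,:,::-1])
E
```

```text
8.9 [ 0.4769 -0.3532  0.1867] [ 1.7999e+02 -8.0000e-02  1.7436e+02] J [-18.  15. -13.   0. -62. -78.] F [ 1.4  -0.69  0.65] 0.07966777282236301
pos mm [ 38.5 175.6  66.8] ang [  0.03  -0.07 -25.69]
```

View pics/c5.png

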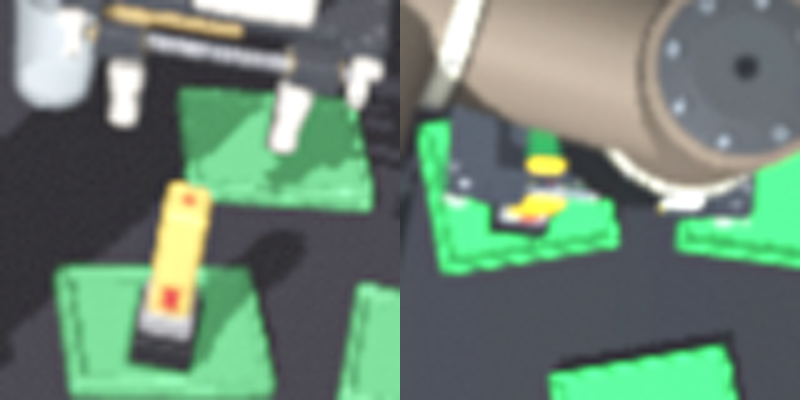

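The scanner stands upright in its tray and is released. Next I refine the reader pose from its edges.

```bash
cat > rd.py <<'E'
from h import *
ims=[cv2.imread(f'pics/top{k}.png')[:,:,::-1] for k in(0,1,3,4)]
g=np.mean([i.astype(float).mean(2) for i in ims[1:]],0)
def cross(prof):  # last position where brightness rises through mid, going from outside in
    lo,hi=prof[:3].mean(),prof.max(); t=(lo+hi)/2; i=np.argmax(prof>t); return i-1+(t-prof[i-1])/(prof[i]-prof[i-1])
L=np.array([(174+cross(g[r,174:192]),r) for r in range(164,210)])
Tp=np.array([(c,144+cross(g[144:164,c])) for c in range(188,238)])
Rt=np.array([(254-cross(g[r,254:236:-1]),r) for r in range(160,208)])
def line(uv,z):
    P=unproj('top',uv,z)[:,:2]
    for _ in range(3):
        c=P.mean(0); u,s,v=np.linalg.svd(P-c); d=v[0]; n=np.array([-d[1],d[0]]); e=(P-c)@n; k=abs(e)<max(2.5*np.median(abs(e)),.0005); P=P[k]
    return c,d,e.std()
for nm,uv,z in(('left',L,.045),('top',Tp,.045),('right',Rt,0)):
    c,d,s=line(uv,z); a=np.degrees(np.arctan2(d[1],d[0])); print(nm,c.round(4),((a+45)%90-45).round(2),(s*1e3).round(2))
cl,dl,_=line(L,.045);ct,dt,_=line(Tp,.045)
cr,_,_=line(Rt,0)
A=np.c_[dl,-dt]; q=np.linalg.solve(A,ct-cl); X=cl+dl*q[0]; print('corner',X)
for yaw in np.radians([4.5,5,5.5,6]):
    ex=np.array([np.cos(yaw),np.sin(yaw)]);ey=np.array([-ex[1],ex[0]])
    print(np.degrees(yaw).round(1),'org',(X-.12*ex-.11*ey).round(4),'block home',(X-.09*ex-.073*ey).round(4),'width',((cl-cr)@ey).round(4))
E
python3 rd.py
```

```text
left [0.5324 0.2415] 5.05 0.45
top [0.6559 0.128 ] 5.52 0.58
right [0.5391 0.0187] 5.63 0.28
corner [0.64393659 0.25139193]
4.5 org [0.5329 0.1323] block home [0.5599 0.1716] width 0.2227
5.0 org [0.534  0.1314] block home [0.5606 0.1708] width 0.2226
5.5 org [0.535  0.1304] block home [0.5613 0.1701] width 0.2225
6.0 org [0.5361 0.1295] block home [0.5621 0.1694] width 0.2223
```

{"name": "apply_moves", "arguments": {
  "deltas": [
    {"fingers": 60, "delta_pos": [5, 25, -10], "angular": [0, 0, -3]},
    {"fingers": 60, "delta_pos": [12, 55, -10], "angular": [0, 0, -7]},
    {"fingers": 60, "delta_pos": [20, 90, -10], "angular": [0, 0, -12]},
    {"fingers": 60, "delta_pos": [28, 125, 0], "angular": [0, 0, -17]},
    {"fingers": 60, "delta_pos": [35, 155, 15], "angular": [0, 0, -22]},
    {"fingers": 60, "delta_pos": [38.5, 170, 35], "angular": [0, 0, -25.7]},
    {"fingers": 60, "delta_pos": [38.5, 175.6, 55], "angular": [0, 0, -25.7]},
    {"fingers": 60, "delta_pos": [38.5, 175.6, 67], "angular": [0, 0, -25.7]},
    {"fingers": 60, "delta_pos": [38.5, 175.6, 67], "angular": [0, 0, -25.7]}
  ]
}}

```text
clock: 9.9
tool_pos: [0.4554, -0.1748, 0.1174]
orientation: [179.9, -0.1, -159.9]
force: [-0.6, -1.4, -0.0]
opening: 0.0601
gripper_force: 0.0
```

```bash
python3 go.py 0.4557 -0.1747 0.047 20.05
python3 - <<'E'
from h import *
s=ctrl.snapshot('side');t=ctrl.snapshot('top')
cv2.imwrite('pics/side5.png',s[:,:,::-1]);cv2.imwrite('pics/top5.png',t[:,:,::-1])
o=np.hstack([cv2.resize(s[160:250,260:340],None,fx=5,fy=5,interpolation=cv2.INTER_CUBIC),cv2.resize(t[160:250,260:340],None,fx=5,fy=5,interpolation=cv2.INTER_CUBIC)])
cv2.imwrite('pics/c6.png',o[:,:,::-1])
E
```

```text
9.9 [ 0.4554 -0.1748  0.1174] [ 1.7995e+02 -1.4000e-01 -1.5994e+02] J [  2.   9. -31.  -0. -50. -72.] F [-0.64 -1.4  -0.01] 0.06006366642177145
pos mm [-0.5 -0.  70.4] ang [ 0.05 -0.14  0.01]
```

View pics/c6.png

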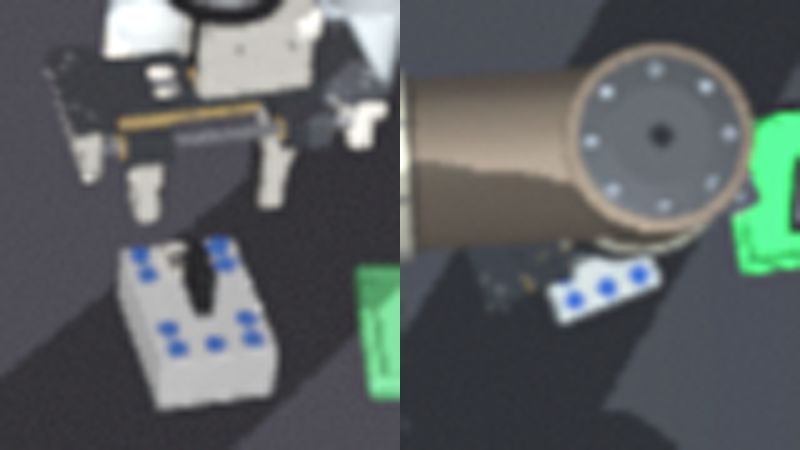

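The fingers straddle the black handle squarely, so I descend and grip.

{"name": "apply_moves", "arguments": {
  "deltas": [
    {"fingers": 60, "delta_pos": [0, 0, 30], "angular": [0, 0, 0]},
    {"fingers": 60, "delta_pos": [0, 0, 55], "angular": [0, 0, 0]},
    {"fingers": 40, "delta_pos": [0, 0, 67], "angular": [0, 0, 0]},
    {"fingers": 25, "delta_pos": [0, 0, 70], "angular": [0, 0, 0]},
    {"fingers": 15, "delta_pos": [0, 0, 70], "angular": [0, 0, 0]},
    {"fingers": 5, "delta_pos": [0, 0, 70], "angular": [0, 0, 0]},
    {"fingers": 5, "delta_pos": [0, 0, 70], "angular": [0, 0, 0]},
    {"fingers": 5, "delta_pos": [0, 0, 70], "angular": [0, 0, 0]},
    {"fingers": 5, "delta_pos": [0, 0, 70], "angular": [0, 0, 0]},
    {"fingers": 5, "delta_pos": [0, 0, 70], "angular": [0, 0, 0]}
  ]
}}

```text
clock: 11.0
tool_pos: [0.4567, -0.1748, 0.0492]
orientation: [-180.0, 0.1, -159.9]
force: [-1.9, 1.7, 6.6]
opening: 0.0139
gripper_force: 30.0
```

{"name": "apply_moves", "arguments": {
  "deltas": [
    {"fingers": 5, "delta_pos": [0, 0, 0], "angular": [0, 0, 0]},
    {"fingers": 5, "delta_pos": [0, 0, 0], "angular": [0, 0, 0]},
    {"fingers": 5, "delta_pos": [0, 0, 0], "angular": [0, 0, 0]}
  ]
}}

```text
clock: 11.3
tool_pos: [0.4567, -0.1748, 0.0492]
orientation: [-180.0, 0.0, -159.9]
force: [-1.3, 1.2, 6.4]
opening: 0.0139
gripper_force: 30.0
```

{"name": "apply_moves", "arguments": {
  "deltas": [
    {"fingers": 5, "delta_pos": [0, 0, -10], "angular": [0, 0, 0]},
    {"fingers": 5, "delta_pos": [0, 0, -25], "angular": [0, 0, 0]},
    {"fingers": 5, "delta_pos": [0, 0, -45], "angular": [0, 0, 0]},
    {"fingers": 5, "delta_pos": [0, 0, -65], "angular": [0, 0, 0]},
    {"fingers": 5, "delta_pos": [0, 0, -80], "angular": [0, 0, 0]},
    {"fingers": 5, "delta_pos": [0, 0, -90], "angular": [0, 0, 0]},
    {"fingers": 5, "delta_pos": [0, 0, -92], "angular": [0, 0, 0]},
    {"fingers": 5, "delta_pos": [0, 0, -92], "angular": [0, 0, 0]}
  ]
}}

```text
clock: 12.1
tool_pos: [0.4559, -0.1747, 0.1403]
orientation: [180.0, -0.0, -160.0]
force: [-0.5, 0.1, -4.5]
opening: 0.0138
gripper_force: 30.0
```

```bash
python3 go.py 0.5432 0.1484 0.14 5.4
```

```text
12.1 [ 0.4559 -0.1747  0.1403] [ 1.7998e+02 -1.0000e-02 -1.5995e+02] J [  2.   7. -29.  -0. -53. -72.] F [-0.53  0.06 -4.51] 0.013803604692224334
pos mm [-192.7  273.6    0.4] ang [ 2.000e-02 -1.000e-02  1.465e+01]
```

{"name": "apply_moves", "arguments": {
  "deltas": [
    {"fingers": 5, "delta_pos": [-6, 8, 0], "angular": [0, 0, 0]},
    {"fingers": 5, "delta_pos": [-20, 28, 0], "angular": [0, 0, 1.5]},
    {"fingers": 5, "delta_pos": [-40, 57, 0], "angular": [0, 0, 3]},
    {"fingers": 5, "delta_pos": [-63, 89, 0], "angular": [0, 0, 5]},
    {"fingers": 5, "delta_pos": [-86, 122, 0], "angular": [0, 0, 7]},
    {"fingers": 5, "delta_pos": [-109, 155, 0], "angular": [0, 0, 9]},
    {"fingers": 5, "delta_pos": [-132, 187, 0], "angular": [0, 0, 11]},
    {"fingers": 5, "delta_pos": [-155, 220, 0], "angular": [0, 0, 13]},
    {"fingers": 5, "delta_pos": [-172, 244, 0], "angular": [0, 0, 14.6]},
    {"fingers": 5, "delta_pos": [-185, 262, 0], "angular": [0, 0, 14.6]}
  ]
}}

```text
clock: 13.1
tool_pos: [0.54, 0.137, 0.1394]
orientation: [-180.0, -0.1, -174.5]
force: [1.0, -0.5, -3.7]
opening: 0.0139
gripper_force: 30.0
```

{"name": "apply_moves", "arguments": {
  "deltas": [
    {"fingers": 5, "delta_pos": [-8, 6, 0], "angular": [0, 0, 0]},
    {"fingers": 5, "delta_pos": [-11, 8, 0], "angular": [0, 0, 0]},
    {"fingers": 5, "delta_pos": [-11, 8, 10], "angular": [0, 0, 0]},
    {"fingers": 5, "delta_pos": [-11, 8, 25], "angular": [0, 0, 0]},
    {"fingers": 5, "delta_pos": [-11, 8, 35], "angular": [0, 0, 0]},
    {"fingers": 5, "delta_pos": [-11, 8, 38], "angular": [0, 0, 0]},
    {"fingers": 5, "delta_pos": [-11, 8, 38], "angular": [0, 0, 0]}
  ]
}}

```text
clock: 13.8
tool_pos: [0.55, 0.1429, 0.102]
orientation: [-180.0, -0.1, -174.6]
force: [0.6, 0.9, -3.5]
opening: 0.0139
gripper_force: 30.0
```

```bash
python3 go.py 0.5432 0.1484 0.097 5.4
python3 - <<'E'
from h import *
s=ctrl.snapshot('side');t=ctrl.snapshot('top')
cv2.imwrite('pics/side6.png',s[:,:,::-1]);cv2.imwrite('pics/top6.png',t[:,:,::-1])
o=np.hstack([cv2.resize(s[130:250,150:250],None,fx=4,fy=4,interpolation=cv2.INTER_CUBIC),cv2.resize(t[120:240,160:260],None,fx=4,fy=4,interpolation=cv2.INTER_CUBIC)])
cv2.imwrite('pics/c7.png',o[:,:,::-1])
E
```

```text
13.8 [0.55   0.1429 0.102 ] [-1.7996e+02 -6.0000e-02 -1.7458e+02] J [  34.   17.  -22.    0.  -51. -119.] F [ 0.65  0.87 -3.54] 0.01393615660801534
pos mm [6.3 6.1 5. ] ang [-0.04 -0.06  0.02]
```

View pics/c7.png

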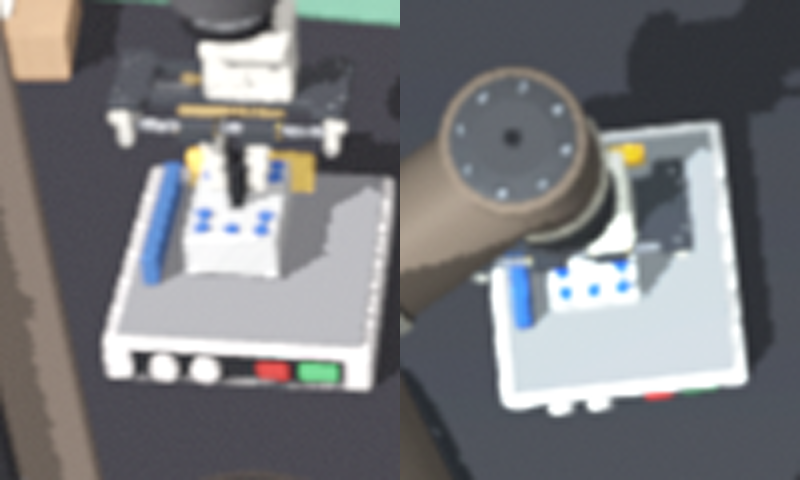

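The block is upright over the stage, long side parallel to the blue stop (side view) and clear of both stops. I lower it until it touches.

{"name": "apply_moves", "arguments": {
  "deltas": [
    {"fingers": 5, "delta_pos": [0, 0, 2], "angular": [0, 0, 0]},
    {"fingers": 5, "delta_pos": [0, 0, 4], "angular": [0, 0, 0]},
    {"fingers": 5, "delta_pos": [0, 0, 6], "angular": [0, 0, 0]},
    {"fingers": 5, "delta_pos": [0, 0, 7], "angular": [0, 0, 0]},
    {"fingers": 5, "delta_pos": [0, 0, 7], "angular": [0, 0, 0]}
  ]
}}

```text
clock: 14.4
tool_pos: [0.5503, 0.1437, 0.0954]
orientation: [-180.0, -0.0, -174.5]
force: [-0.2, 0.5, -4.7]
opening: 0.0138
gripper_force: 30.0
```

{"name": "apply_moves", "arguments": {
  "deltas": [
    {"fingers": 5, "delta_pos": [0, 0, 0.5], "angular": [0, 0, 0]},
    {"fingers": 5, "delta_pos": [0, 0, 1], "angular": [0, 0, 0]},
    {"fingers": 5, "delta_pos": [0, 0, 1], "angular": [0, 0, 0]},
    {"fingers": 5, "delta_pos": [0, 0, 1], "angular": [0, 0, 0]}
  ]
}}

```text
clock: 14.8
tool_pos: [0.5504, 0.1438, 0.0946]
orientation: [-180.0, -0.0, -174.5]
force: [0.1, 0.5, -4.5]
opening: 0.0139
gripper_force: 30.0
```

{"name": "apply_moves", "arguments": {
  "deltas": [
    {"fingers": 5, "delta_pos": [0, 0, 0.5], "angular": [0, 0, 0]},
    {"fingers": 5, "delta_pos": [0, 0, 0.5], "angular": [0, 0, 0]},
    {"fingers": 5, "delta_pos": [0, 0, 1], "angular": [0, 0, 0]},
    {"fingers": 5, "delta_pos": [0, 0, 1], "angular": [0, 0, 0]}
  ]
}}

```text
clock: 15.2
tool_pos: [0.5505, 0.1438, 0.0942]
orientation: [180.0, 0.0, -174.5]
force: [-4.4, -0.2, 4.5]
opening: 0.0137
gripper_force: 30.0
```

Stage contact. I ease off vertically and slide towards the blue stop (tool +y).

{"name": "apply_moves", "arguments": {
  "deltas": [
    {"fingers": 5, "delta_pos": [0, 0, -0.6], "angular": [0, 0, 0]},
    {"fingers": 5, "delta_pos": [0, 3, -0.6], "angular": [0, 0, 0]},
    {"fingers": 5, "delta_pos": [0, 7, -0.6], "angular": [0, 0, 0]},
    {"fingers": 5, "delta_pos": [0, 11, -0.6], "angular": [0, 0, 0]},
    {"fingers": 5, "delta_pos": [0, 15, -0.6], "angular": [0, 0, 0]},
    {"fingers": 5, "delta_pos": [0, 17, -0.6], "angular": [0, 0, 0]},
    {"fingers": 5, "delta_pos": [0, 18, -0.6], "angular": [0, 0, 0]},
    {"fingers": 5, "delta_pos": [0, 19, -0.6], "angular": [0, 0, 0]},
    {"fingers": 5, "delta_pos": [0, 20, -0.6], "angular": [0, 0, 0]},
    {"fingers": 5, "delta_pos": [0, 20, -0.6], "angular": [0, 0, 0]}
  ]
}}

```text
clock: 16.2
tool_pos: [0.5485, 0.1638, 0.0942]
orientation: [180.0, 0.0, -174.5]
force: [-0.2, -1.4, 0.3]
opening: 0.0141
gripper_force: 30.0
```

{"name": "apply_moves", "arguments": {
  "deltas": [
    {"fingers": 5, "delta_pos": [0, 0.5, 0], "angular": [0, 0, 0]},
    {"fingers": 5, "delta_pos": [0, 1, 0], "angular": [0, 0, 0]},
    {"fingers": 5, "delta_pos": [0, 1.5, 0], "angular": [0, 0, 0]},
    {"fingers": 5, "delta_pos": [0, 2, 0], "angular": [0, 0, 0]},
    {"fingers": 5, "delta_pos": [0, 2.5, 0], "angular": [0, 0, 0]},
    {"fingers": 5, "delta_pos": [0, 3, 0], "angular": [0, 0, 0]},
    {"fingers": 5, "delta_pos": [0, 3, 0], "angular": [0, 0, 0]}
  ]
}}

```text
clock: 16.9
tool_pos: [0.5481, 0.1664, 0.0942]
orientation: [-180.0, -0.0, -174.5]
force: [0.3, -3.5, 1.7]
opening: 0.0137
gripper_force: 30.0
```

{"name": "apply_moves", "arguments": {
  "deltas": [
    {"fingers": 5, "delta_pos": [0, 0.5, 0], "angular": [0, 0, 0]},
    {"fingers": 5, "delta_pos": [0, 1, 0], "angular": [0, 0, 0]},
    {"fingers": 5, "delta_pos": [0, 1, 0], "angular": [0, 0, 0]}
  ]
}}

```text
clock: 17.2
tool_pos: [0.5481, 0.1665, 0.0942]
orientation: [-179.9, -0.0, -174.6]
force: [1.2, -7.7, 2.6]
opening: 0.0138
gripper_force: 30.0
```

{"name": "apply_moves", "arguments": {
  "deltas": [
    {"fingers": 5, "delta_pos": [0, 0.5, 0], "angular": [0, 0, 0]},
    {"fingers": 5, "delta_pos": [0, 0.5, 0], "angular": [0, 0, 0]},
    {"fingers": 5, "delta_pos": [0, 0.5, 0], "angular": [0, 0, 0]}
  ]
}}

```text
clock: 17.5
tool_pos: [0.5481, 0.1666, 0.0943]
orientation: [-179.9, -0.0, -174.6]
force: [3.1, -10.6, 2.7]
opening: 0.0138
gripper_force: 30.0
```

Blue stop contact, about 6 N/mm. I back off to a light touch and slide towards the yellow stop (tool −x).

```bash
python3 -c "
from plant import ctrl
o=ctrl.get_obs();print(o['moment'],o['force'],o['orientation'],o['tool_pos'])"
```

```text
[-3.69771069 -1.03269197 -0.21117925] [  3.05328085 -10.61796494   2.70861631] [-1.79879641e+02 -4.37937745e-02 -1.74561731e+02] [0.54805181 0.16656035 0.09428673]
```

{"name": "apply_moves", "arguments": {
  "deltas": [
    {"fingers": 5, "delta_pos": [0, -0.7, 0], "angular": [0, 0, 0]},
    {"fingers": 5, "delta_pos": [0, -1.4, -0.2], "angular": [0, 0, 0]},
    {"fingers": 5, "delta_pos": [-1, -1.4, -0.2], "angular": [0, 0, 0]},
    {"fingers": 5, "delta_pos": [-2.5, -1.4, -0.2], "angular": [0, 0, 0]},
    {"fingers": 5, "delta_pos": [-4, -1.4, -0.2], "angular": [0, 0, 0]},
    {"fingers": 5, "delta_pos": [-5.5, -1.4, -0.2], "angular": [0, 0, 0]},
    {"fingers": 5, "delta_pos": [-6.5, -1.4, -0.2], "angular": [0, 0, 0]},
    {"fingers": 5, "delta_pos": [-7, -1.4, -0.2], "angular": [0, 0, 0]},
    {"fingers": 5, "delta_pos": [-7, -1.4, -0.2], "angular": [0, 0, 0]}
  ]
}}

```text
clock: 18.4
tool_pos: [0.5537, 0.1668, 0.0943]
orientation: [-179.9, -0.2, -174.5]
force: [-5.0, -4.0, 7.2]
opening: 0.0139
gripper_force: 30.0
```

{"name": "apply_moves", "arguments": {
  "deltas": [
    {"fingers": 5, "delta_pos": [0, 0, -0.4], "angular": [0, 0, 0]},
    {"fingers": 5, "delta_pos": [-0.7, 0, -0.4], "angular": [0, 0, 0]},
    {"fingers": 5, "delta_pos": [-1.4, 0, -0.4], "angular": [0, 0, 0]},
    {"fingers": 5, "delta_pos": [-2, 0, -0.4], "angular": [0, 0, 0]},
    {"fingers": 5, "delta_pos": [-2, 0, -0.4], "angular": [0, 0, 0]}
  ]
}}

```text
clock: 18.9
tool_pos: [0.5557, 0.167, 0.0944]
orientation: [-179.9, -0.2, -174.5]
force: [-5.1, -5.1, 3.4]
opening: 0.014
gripper_force: 30.0
```

{"name": "apply_moves", "arguments": {
  "deltas": [
    {"fingers": 5, "delta_pos": [-0.7, 0, 0], "angular": [0, 0, 0]},
    {"fingers": 5, "delta_pos": [-1.4, 0, 0], "angular": [0, 0, 0]},
    {"fingers": 5, "delta_pos": [-2, 0, 0], "angular": [0, 0, 0]},
    {"fingers": 5, "delta_pos": [-2, 0, 0], "angular": [0, 0, 0]}
  ]
}}

```text
clock: 19.3
tool_pos: [0.5576, 0.1672, 0.0943]
orientation: [-179.9, -0.2, -174.5]
force: [-5.0, -4.3, 3.2]
opening: 0.014
gripper_force: 30.0
```

{"name": "apply_moves", "arguments": {
  "deltas": [
    {"fingers": 5, "delta_pos": [-0.5, 0, 0], "angular": [0, 0, 0]},
    {"fingers": 5, "delta_pos": [-1, 0, 0], "angular": [0, 0, 0]},
    {"fingers": 5, "delta_pos": [-1.5, 0, 0], "angular": [0, 0, 0]},
    {"fingers": 5, "delta_pos": [-1.5, 0, 0], "angular": [0, 0, 0]}
  ]
}}

```text
clock: 19.7
tool_pos: [0.5591, 0.1674, 0.0944]
orientation: [-179.9, -0.2, -174.6]
force: [-4.8, -4.3, 3.0]
opening: 0.0134
gripper_force: 30.0
```

{"name": "apply_moves", "arguments": {
  "deltas": [
    {"fingers": 5, "delta_pos": [-0.5, 0, 0], "angular": [0, 0, 0]},
    {"fingers": 5, "delta_pos": [-1, 0, 0], "angular": [0, 0, 0]},
    {"fingers": 5, "delta_pos": [-1.5, 0, 0], "angular": [0, 0, 0]},
    {"fingers": 5, "delta_pos": [-1.5, 0, 0], "angular": [0, 0, 0]}
  ]
}}

```text
clock: 20.1
tool_pos: [0.5606, 0.1674, 0.0944]
orientation: [-179.9, -0.2, -174.6]
force: [-5.4, -4.1, 4.9]
opening: 0.0141
gripper_force: 30.0
```

{"name": "apply_moves", "arguments": {
  "deltas": [
    {"fingers": 5, "delta_pos": [-0.5, 0, 0], "angular": [0, 0, 0]},
    {"fingers": 5, "delta_pos": [-1, 0, 0], "angular": [0, 0, 0]},
    {"fingers": 5, "delta_pos": [-1, 0, 0], "angular": [0, 0, 0]}
  ]
}}

```text
clock: 20.4
tool_pos: [0.5616, 0.1675, 0.0943]
orientation: [-179.9, -0.2, -174.6]
force: [-4.6, -4.9, 3.5]
opening: 0.0134
gripper_force: 30.0
```

{"name": "apply_moves", "arguments": {
  "deltas": [
    {"fingers": 5, "delta_pos": [-0.5, 0, 0], "angular": [0, 0, 0]},
    {"fingers": 5, "delta_pos": [-1, 0, 0], "angular": [0, 0, 0]},
    {"fingers": 5, "delta_pos": [-1.5, 0, 0], "angular": [0, 0, 0]},
    {"fingers": 5, "delta_pos": [-1.5, 0, 0], "angular": [0, 0, 0]}
  ]
}}

```text
clock: 20.8
tool_pos: [0.5631, 0.1677, 0.0944]
orientation: [-179.9, -0.2, -174.5]
force: [-5.8, -4.6, 4.3]
opening: 0.0139
gripper_force: 30.0
```

{"name": "apply_moves", "arguments": {
  "deltas": [
    {"fingers": 5, "delta_pos": [-0.5, 0, 0], "angular": [0, 0, 0]},
    {"fingers": 5, "delta_pos": [-1, 0, 0], "angular": [0, 0, 0]},
    {"fingers": 5, "delta_pos": [-1, 0, 0], "angular": [0, 0, 0]}
  ]
}}

```text
clock: 21.1
tool_pos: [0.5641, 0.1678, 0.0944]
orientation: [-179.9, -0.2, -174.5]
force: [-5.5, -4.2, 3.8]
opening: 0.0139
gripper_force: 30.0
```

Run:
```python
from h import *
s=ctrl.snapshot('side')
cv2.imwrite('pics/side7.png',s[:,:,::-1])
o=cv2.resize(s[150:210,170:245],None,fx=9,fy=9,interpolation=cv2.INTER_CUBIC)
cv2.imwrite('pics/c8.png',o[:,:,::-1])
```

```text
(no output)
```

View pics/c8.png

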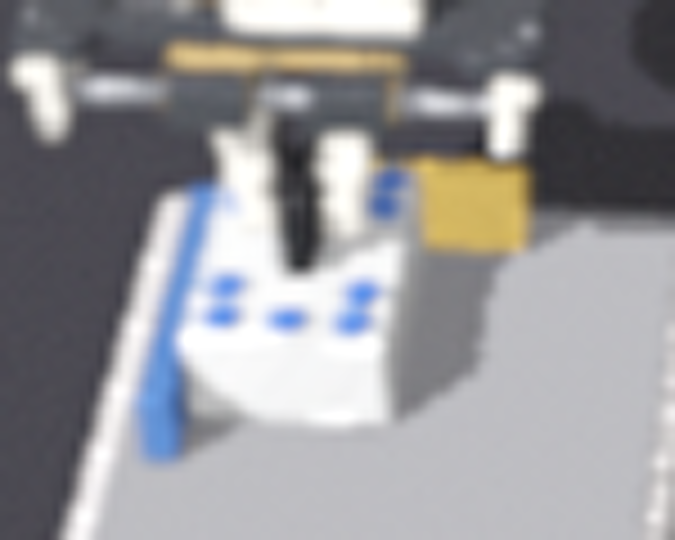

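The block is flush along the blue stop with its far end close to the yellow one at crop (420,200). I keep creeping.

{"name": "apply_moves", "arguments": {
  "deltas": [
    {"fingers": 5, "delta_pos": [-0.5, 0, 0], "angular": [0, 0, 0]},
    {"fingers": 5, "delta_pos": [-1, 0, 0], "angular": [0, 0, 0]},
    {"fingers": 5, "delta_pos": [-1.5, 0, 0], "angular": [0, 0, 0]},
    {"fingers": 5, "delta_pos": [-1.5, 0, 0], "angular": [0, 0, 0]}
  ]
}}

```text
clock: 21.55
tool_pos: [0.565, 0.1679, 0.0944]
orientation: [-179.9, -0.2, -174.6]
force: [-8.3, -4.6, 5.8]
opening: 0.0141
gripper_force: 30.0
```

{"name": "apply_moves", "arguments": {
  "deltas": [
    {"fingers": 5, "delta_pos": [-0.5, 0, 0], "angular": [0, 0, 0]},
    {"fingers": 5, "delta_pos": [-1, 0, 0], "angular": [0, 0, 0]},
    {"fingers": 5, "delta_pos": [-1, 0, 0], "angular": [0, 0, 0]}
  ]
}}

```text
clock: 21.85
tool_pos: [0.5651, 0.1679, 0.0945]
orientation: [-179.9, -0.3, -174.6]
force: [-11.0, -2.8, 10.0]
opening: 0.0137
gripper_force: 30.0
```

Yellow stop contact at x≈0.565. Now I press both, with less weight on the stage.

{"name": "apply_moves", "arguments": {
  "deltas": [
    {"fingers": 5, "delta_pos": [0, 0.4, -0.3], "angular": [0, 0, 0]},
    {"fingers": 5, "delta_pos": [-0.3, 0.8, -0.3], "angular": [0, 0, 0]},
    {"fingers": 5, "delta_pos": [-0.6, 1.2, -0.3], "angular": [0, 0, 0]},
    {"fingers": 5, "delta_pos": [-1, 1.6, -0.3], "angular": [0, 0, 0]},
    {"fingers": 5, "delta_pos": [-1, 1.6, -0.3], "angular": [0, 0, 0]},
    {"fingers": 5, "delta_pos": [-1, 1.6, -0.3], "angular": [0, 0, 0]}
  ]
}}

```text
clock: 22.45
tool_pos: [0.5652, 0.168, 0.0945]
orientation: [-179.8, -0.4, -174.6]
force: [-12.7, -9.5, 10.4]
opening: 0.0136
gripper_force: 30.0
```

{"name": "apply_moves", "arguments": {
  "deltas": [
    {"fingers": 5, "delta_pos": [-0.3, 0.5, -0.2], "angular": [0, 0, 0]},
    {"fingers": 5, "delta_pos": [-0.7, 1, -0.2], "angular": [0, 0, 0]},
    {"fingers": 5, "delta_pos": [-1, 1.5, -0.2], "angular": [0, 0, 0]},
    {"fingers": 5, "delta_pos": [-1.2, 2, -0.2], "angular": [0, 0, 0]},
    {"fingers": 5, "delta_pos": [-1.2, 2.2, -0.2], "angular": [0, 0, 0]},
    {"fingers": 5, "delta_pos": [-1.2, 2.2, -0.2], "angular": [0, 0, 0]},
    {"fingers": 5, "delta_pos": [-1.2, 2.2, -0.2], "angular": [0, 0, 0]}
  ]
}}

```text
clock: 23.15
tool_pos: [0.5652, 0.1681, 0.0946]
orientation: [-179.6, -0.6, -174.6]
force: [-13.3, -16.7, 13.7]
opening: 0.0137
gripper_force: 30.0
```

Run:
```python
from h import *
o=ctrl.get_obs();print(o['moment'].round(2),o['force'].round(1),o['orientation'].round(2),o['tool_pos'].round(4),abs(o['qvel']).max())
s=ctrl.snapshot('side');t=ctrl.snapshot('top')
x=np.zeros((600,800,3),np.uint8)
x[:540,:540]=cv2.resize(s[150:210,180:240],None,fx=9,fy=9,interpolation=cv2.INTER_CUBIC)
x[:260,540:]=cv2.resize(s[180:245,325:390],(260,260));x[260:520,540:]=cv2.resize(t[140:215,175:250],(260,260))
cv2.imwrite('pics/c9.png',x[:,:,::-1])
```

```text
[-5.77  4.66 -0.01] [-13.3 -16.7  13.7] [-179.65   -0.57 -174.61] [0.5652 0.1681 0.0946] 0.09437822170574754
```

View pics/c9.png

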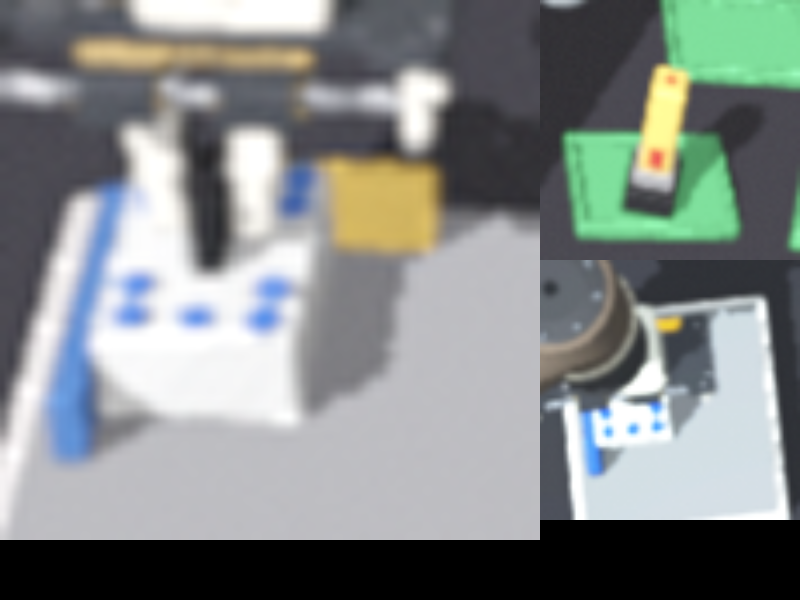

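{"name": "apply_moves", "arguments": {
  "deltas": [
    {"fingers": 5, "delta_pos": [-0.3, 0.1, -0.2], "angular": [0, 0, 0]},
    {"fingers": 5, "delta_pos": [-0.7, 0.2, -0.4], "angular": [0, 0, 0]},
    {"fingers": 5, "delta_pos": [-1, 0.3, -0.4], "angular": [0, 0, 0]},
    {"fingers": 5, "delta_pos": [-1, 0.3, -0.4], "angular": [0, 0, 0]},
    {"fingers": 5, "delta_pos": [-1, 0.3, -0.4], "angular": [0, 0, 0]},
    {"fingers": 5, "delta_pos": [-1, 0.3, -0.4], "angular": [0, 0, 0]},
    {"fingers": 5, "delta_pos": [-1, 0.3, -0.4], "angular": [0, 0, 0]}
  ]
}}

```text
clock: 23.95
tool_pos: [0.5652, 0.1681, 0.0946]
orientation: [-179.6, -0.7, -174.6]
force: [-15.1, -17.1, 13.5]
opening: 0.0134
gripper_force: 30.0
```

Both stops are pressed at about 15–17 N, and the arm is still, with no net yaw moment. I hand the job in.

```bash
python3 -c "
from plant import ctrl
print(ctrl.close_job())"
```

```text
the job is handed in; nothing more can be done
None
```

The job is handed in at about 24 s, verdict not reported: the scan was held over the label for 1.2 s, the scanner is upright and released in its tray, and the block is still gripped in the corner with wrist forces of about 15 N towards the yellow stop and 17 N towards the blue (stop forces not measured).

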